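# Close and lock the filter hatch of the bench extraction unit

## Task

Swing the hatch of the white extraction unit shut, then lock it with its red wing stud: press the wing lightly and turn it clockwise until you feel the hidden slot line up, push it fully in, turn it a further quarter turn clockwise to its stop and let go, so that it clicks into its notch and stays in. Leave the glassware, bottles and other things standing where they are.

Things in the scene. Friction and masses are not known exactly. Their poses are not given: they have to be found in the camera images.
- hatch_hinge (a point): middle of the hinge line, upper edge of the sloping hatch face of the white unit (fixed box, 270 mm deep, 260 wide, 175 high, low front to the robot's right, face 30 degrees to the table). Fixed: lies in the outer face of the SHUT hatch. x points up the slope, y along the hinge, z out of the shut hatch (up and to the right)
- hatch (a joint): opening angle of the grey hatch (200 mm down the slope, 199 wide, 8 thick), rad: 0 shut flat, growing as its lower edge lifts; starts 0.35 to 0.7. The hinge is stiff, it stays where it is left; 1 to 6 N on the press mark push it down, to a rigid stop at 0
- hatch_press (a point): yellow round mark, 30 mm across, on the hatch's outer face, the place to press it shut: 150 mm down from the hinge line, 65 mm to the hinge point's +y of the middle. Moves with the hatch; z points out of the hatch
- wing_grip (a point): grip point of the red wing, moving with it. Wing: plate 36 mm long (x), 12 thick (y), 30 high (z, along the stud's axis, out of the hatch). The point is on the axis, 12 mm below the wing's top, 38 mm off the hatch's outer face with the stud out, 23 mm fully in
- wing (a joint): turn of the wing about the stud's axis, rad, growing clockwise seen from outside; 0 with its length up and down the slope; starts -0.2 to 0.2; range -0.35 to 3.4, friction 0.04 N m. A cross bar on the stud's inner end, 28 mm long, 5 thick, lies parallel to the wing and enters the hidden slot only when parallel to it
- stud (a joint): how far the stud is pushed in, m: 0 out, 0.015 fully in (rigid stop). A spring pushes it out, 4 N at 0, 9.5 N at 0.015. Hatch shut: the bar meets the slot plate at 0.002, out of line it cannot pass 0.006. Fully in and let go: unturned it springs out, part turned it stays at 0.013, in the notch it springs back to 0.010 and is locked
- stud_hole (a point): fixed point where the stud's axis meets the outer face of the shut hatch, mid width, 165 mm down from the hinge; z out along the axis. Hidden slot plate inside: slot at a wing value of 0.5 to 1.4, new each time, not readable, 0.13 rad play each way. Pressed out of line the plate yields 4 mm, 2 N plus 1.5 N/mm; in line it springs up and that force vanishes
- lock_notch (a point): fixed point on the stud's axis inside the unit, 22 mm below the shut hatch's outer face, at the underside of the slot plate. Fully in, the wing turns on clockwise 1.57 rad from the slot's direction to the notch (play 0.15 rad); rigid stop 0.07 rad beyond. Anticlockwise it is blocked after about 0.5 rad. The bar in the slot, not fully in, cannot turn
- amber_bottle: amber glass reagent bottle, 90 mm across, 190 mm high, standing near the unit; origin at the centre of its underside. Not to be disturbed
- white_tub: white plastic tub with lid, 72 mm across, 110 mm high, near the unit; origin under its centre. Not to be disturbed
- beaker: small glass beaker, 56 mm across, 70 mm high, standing on the flat top of the unit behind the hatch; origin under its centre. Not to be disturbed
- tube_rack: wooden test-tube rack with yellow ends, 60 x 212 x 90 mm with tubes up to 122 mm high, near the unit; origin under its centre, y along its length. Not to be disturbed
- petri_dish: open glass dish, 90 mm across, 16 mm high; origin under its centre. Not to be disturbed
- wash_bottle: clear plastic bottle with red cap, 60 mm across, 150 mm high; origin under its centre. Not to be disturbed
- scoop: yellow plastic spoon lying on the table; origin under it. Not to be disturbed

How it is judged:
By the outcome, as a careful person would: the job done as asked, in the order asked, and still so for the second after the job is handed in, with the robot touching nothing.
It also fails if it takes over 58 s, if anything falls off the work surface, if the arm or the gripper's body presses on something with over 40 N, if the wrist force passes 120 N, or if a joint passes its speed limit or range.

## Robot

A 7-joint arm with a two-finger parallel gripper is mounted at the origin on the work surface. World frame = base frame: x ahead of the robot, y to its left, z up, the work surface at z = 0. Lengths are in m, angles in rad, forces in N, time in s.
With the tool pointing down it reaches from about 0.4 to 0.85 m from the base axis. Payload 4.5 kg.
Tool frame: the origin (TCP) lies at the very end of the fingers, on their centre line; the grasp point (between the pads) lies 19 mm behind it; y points along the fingers, x is the direction in which the jaws open and shut, and the axes are right-handed (so a half turn about y gives the same grasp; the last joint's range is limited). The gripper opens to 88 mm and grips with 3 to 60 N. Pads are 18 mm wide; open, the fingers measure 123 mm over their backs; the gripper's body (75 mm by 187 mm) begins 45 mm behind the grasp point.
Start: joints at [-1.092, 0.689, -0.195, 1.565, 0.157, 0.902, -0.215], TCP at [0.269, 0.564, 0.239] pointing down, gripper open.
Joint ranges: [-3.01, 3.01], [-0.46, 2.08], [-1.47, 1.51], [0.13, 2.56], [-1, 4.14], [0.04, 2.09], [-2.66, 2.66]. Speed limits (rad/s): [2.57, 2.57, 3.14, 3.14, 3.14, 3.14, 3.14].

## Interface

Orientations are given as a unit quaternion [x, y, z, w].
In Python, from plant import r gives the robot as it stands.
- The arm moves only by the shell command python3 -m inch 'ROWS' [OPENING] [FORCE]. ROWS is JSON, a list of rows, each a list of 6 numbers: the shift along the tool's x, y, z in mm, then the turn, a rotation vector about the tool's x, y, z in rad. In form: [[x, y, z, ax, ay, az], ...]. A call has 1 to 12 rows; each row shifts and turns the commanded pose from where the row before left it, along the tool's axes as they then stand; what a row does not reach is not made up. A row lasts 1/12 s, in which the tool goes at most 41.7 mm and 7.16 degrees, less where a joint would pass 70% of its speed; a pose out of reach is approached as far as the arm can. A call is refused whole if a number of a shift passes 41.7 or a number of a turn 0.125, either way. A call with a gripper value outside its range is refused whole. OPENING is the finger opening in mm, from 0 to 88.1, set as the call begins (- or left out, the last holds). The fingers move at their own pace and stop on an object; FORCE is the grip in N (left out, the last holds). Time passes only in rows, so rows that do not move let the fingers close. It gives the time, the measured TCP pose, the force and the opening at its end, in the units of the state.
- r.get_state(): the state, without advancing time (a new reading comes with each control period).
- r.snapshot(name): name is "scene" or "top"; returns a dict with "img" (400x640x3 uint8, red, green, blue), "range_z" (400x640 float32, m along the optical axis (not along the pixel's ray), 0 where there is no reading), "mtx" (3x3 intrinsics, pixels), "camera_from_world" (4x4, takes a point from world to camera coordinates). Camera axes: x right, y down, z forward; pixel columns grow to the right and rows downward; lengths in m; the calibration is good to about 2 mm. A picture is of the moment at which its call begins.
- r.finish_job(): hands the job in, once; it reports no verdict.
The state is a dict: "clock": time; "q": joint angles; "qd": joint speeds; "joint_torque": joint torques, N m; "tool_pos": TCP position; "eef_rot": TCP orientation; "contact_force": force on the tool from outside, world axes, zero at the start; "moment": the same for the moment, N m; "opening": opening from 0.0 (shut) to 1.0 (fully open).
Only numpy, scipy, OpenCV 4.12 (cv2) and the standard library are available. Lean on these libraries where they do the work, as an engineer would, in place of code of your own. Each camera call takes 0.05 s, during which the arm holds its last target.

## Working session

There is one attempt and no reset: what is moved stays moved. The work goes in short steps, Python scripts to look and compute and a shell command to move; the robot and the scene stay as the last step left them, time stands still between calls to the robot, and variables do not carry over. Pictures are saved under pics/ and viewed, and the job is handed in when it is done.

```bash
ls; mkdir -p pics
python3 - <<'E'
from plant import r
import cv2,numpy as np
print(r.get_state())
for n in("scene","top"):
    s=r.snapshot(n); cv2.imwrite(f"pics/{n}0.png",s["img"][:,:,::-1]); np.savez(f"{n}0.npz",**s); print(s["mtx"],s["camera_from_world"])
E
```

```text
pics
{'clock': 0.0, 'q': array([-1.0922175 ,  0.68996349, -0.19451739,  1.56635909,  0.15731273,
        0.9025111 , -0.21512806]), 'qd': array([ 0.00161843,  0.0010752 , -0.00116644,  0.00136141,  0.00026073,
        0.00112903,  0.00162713]), 'joint_torque': array([ 1.57532918e-04, -5.27564085e+01, -1.26694869e+00, -1.53430420e+01,
       -5.26427315e-02,  6.69065077e-03,  1.80830966e-04]), 'tool_pos': array([0.26868196, 0.56358728, 0.23791891]), 'eef_rot': array([ 0.59834517,  0.37690363, -0.37794955, -0.59756242]), 'contact_force': array([0.70718161, 0.30408484, 0.3364796 ]), 'moment': array([ 0.01223043, -0.05094996,  0.04858351]), 'opening': 1.0051129945467108}
[[462.31106757   0.         321.23394299]
 [  0.         462.31106757 201.02899531]
 [  0.           0.           1.        ]] [[ 0.43646207  0.89966634 -0.01006695 -0.26074284]
 [ 0.75448626 -0.37207947 -0.54065455 -0.33796797]
 [-0.4901544   0.22837983 -0.84118447  1.65984009]
 [ 0.          0.          0.          1.        ]]
[[405.72803677   0.         320.17851686]
 [  0.         405.72803677 196.96568166]
 [  0.           0.           1.        ]] [[ 3.41776458e-03 -9.99993055e-01  1.48596961e-03  1.32974314e-02]
 [-9.86952450e-01 -3.61239492e-03 -1.60971461e-01  5.69209645e-01]
 [ 1.60975711e-01 -9.16418790e-04 -9.86957943e-01  1.40487998e+00]
 [ 0.00000000e+00  0.00000000e+00  0.00000000e+00  1.00000000e+00]]
```

View pics/scene0.png

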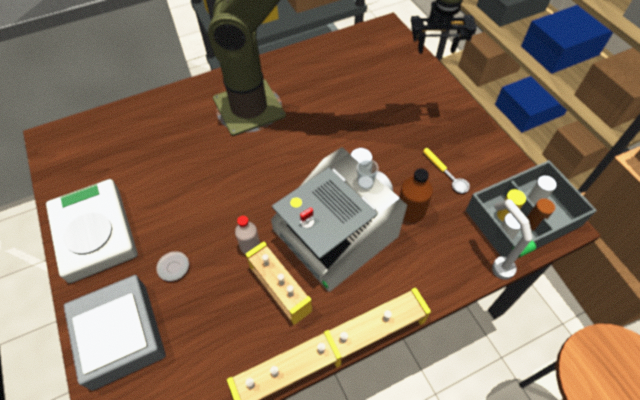

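View pics/top0.png

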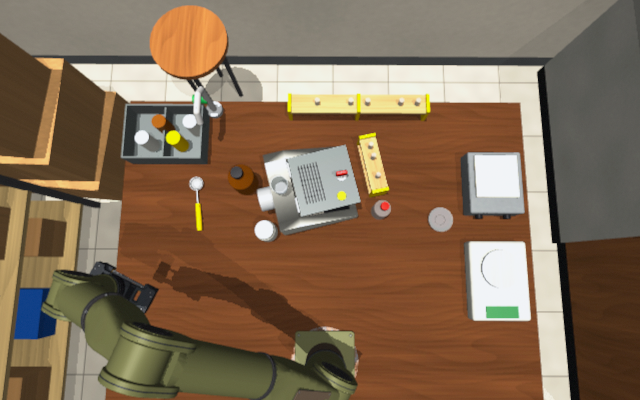

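The top view shows the unit around (310,190), with the hatch open, the yellow mark at (341,196) and the red wing at (342,173). The wash bottle (382,208) and rack (372,163) stand in front of the low edge. Next I'll measure these.

```bash
cat > h.py <<'E'
import numpy as np,cv2
def cloud(s):
    K=s["mtx"];T=s["camera_from_world"];z=s["range_z"]
    v,u=np.mgrid[:z.shape[0],:z.shape[1]]
    c=np.stack([(u-K[0,2])/K[0,0]*z,(v-K[1,2])/K[1,1]*z,z],-1)
    p=(c-T[:3,3])@T[:3,:3]
    p[z==0]=np.nan
    return p
def proj(s,P):
    P=np.atleast_2d(P);T=s["camera_from_world"];c=P@T[:3,:3].T+T[:3,3];q=c@s["mtx"].T
    return q[:,:2]/q[:,2:]
def ray(s,u,v):
    K=s["mtx"];T=s["camera_from_world"];R=T[:3,:3]
    return -R.T@T[:3,3], R.T@np.array([(u-K[0,2])/K[0,0],(v-K[1,2])/K[1,1],1])
def onplane(s,u,v,p0,n):
    o,d=ray(s,u,v); return o+d*((p0-o)@n)/(d@n)
def fitplane(P):
    for i in range(5):
        c=P.mean(0);n=np.linalg.svd(P-c,full_matrices=False)[2][2]; n=n*np.sign(n[2])
        e=(P-c)@n; P=P[abs(e)<max(.003,2*e.std())] 
    return c,n,e.std(),len(P)
E
python3 - <<'E'
from h import *
for n,box in(("scene",(170,140,430,310)),("top",(220,110,420,260))):
    s=dict(np.load(n+"0.npz"));p=cloud(s)
    im=s["img"][box[1]:box[3],box[0]:box[2],::-1]
    f=3 if n=="scene" else 4
    cv2.imwrite(f"pics/{n}crop.png",cv2.resize(im,None,fx=f,fy=f,interpolation=cv2.INTER_CUBIC))
    hsv=cv2.cvtColor(s["img"],cv2.COLOR_RGB2HSV)
    for nm,m in(("yel",(hsv[...,0]>22)&(hsv[...,0]<35)&(hsv[...,1]>150)),("red",((hsv[...,0]<6)|(hsv[...,0]>174))&(hsv[...,1]>140))):
        k,l,st,ce=cv2.connectedComponentsWithStats(m.astype(np.uint8))
        for i in range(1,k):
            if st[i,4]>15:
                q=p[l==i]; print(n,nm,st[i],ce[i].round(1),np.nanmedian(q,0).round(3))
E
```

```text
scene yel [264   7  14  16  85] [271.7  14.9] [-0.722  0.369 -0.199]
scene yel [424 148  23  23 184] [434.7 158.8] [0.5   0.456 0.014]
scene yel [506 189  20  18 208] [516.3 196.8] [0.769 0.536 0.103]
scene yel [291 198  10   9  63] [295.4 202.2] [ 0.552 -0.052  0.177]
scene yel [498 213   7   7  19] [501.3 215.7] [0.775 0.511 0.02 ]
scene yel [245 241  22  17 126] [255.9 249.1] [ 0.589 -0.191  0.087]
scene yel [411 288  20  27 170] [421.  300.6] [0.906 0.131 0.087]
scene yel [290 296  22  27 221] [301.1 308.9] [ 0.789 -0.149  0.078]
scene yel [324 330   7  12  31] [326.9 334.5] [ 0.881 -0.121  0.088]
scene yel [336 355   5  11  26] [337.9 359.7] [ 0.943 -0.122  0.077]
scene yel [227 377  13  23 121] [232.2 388.6] [ 0.894 -0.373  0.087]
scene red [300 208  13  13  68] [306.5 214.4] [ 0.625 -0.051  0.222]
scene red [237 215  12  12 107] [242.3 220.5] [ 0.525 -0.196  0.146]
top yel [287  94   6  26  96] [289.3 106. ] [0.901 0.129 0.089]
top yel [355  94   6  26  99] [358.  106.5] [ 0.893 -0.12   0.088]
top yel [421  94  10  26 100] [426.4 107.6] [ 0.89  -0.369  0.086]
top yel [165 130  24  22 316] [176.3 140.4] [0.764 0.527 0.1  ]
top yel [357 132  19  13  80] [366.1 136.3] [ 0.783 -0.146  0.089]
top yel [369 186  20  11 120] [378.6 191.4] [ 0.586 -0.191  0.077]
top yel [337 192   9   8  58] [341.1 195.5] [ 0.553 -0.052  0.179]
top yel [195 203   7  28 159] [198.2 216.6] [0.499 0.456 0.018]
top red [336 170  11   6  28] [341.  173.4] [ 0.617 -0.05   0.223]
top red [381 202   9   8  56] [384.5 205.6] [ 0.523 -0.197  0.15 ]
```

Run:
```python
from h import *
s=dict(np.load("top0.npz"));p=cloud(s)
P=p[120:240:6,255:400:6]
for i in range(P.shape[0]): print(120+6*i,' '.join('%4.0f'%(1000*z) for z in P[i,:,2]))
print(p[170,255:400:12].round(3).tolist())
```

```text
120    2    1   -1   -2    4   -3    0    4   -6    4   -0   -1   -2   -5    4   -2    1   -6    3    3   -2    2    2    2    4
126   -2   -1   -5   -3    2   -5   -2    3   -5   -2   -3    1    5   -0    1   -3   -1   -4   -3   -3    4   -8    3    1    3
132   -2   -3    2    5    0    4    3   -1    2    5    4   -3    6   -4    4    1   -0    2    2   -1   85    6    7    3    2
138   -6    5   -4    2    4    5   -2    8   -5    0    1   -0   -1   -0   -2    5    3    4   89   82   78    1    3    3    5
144   -2    3    4    4   -3    1    7   -2    2    2    7    0    1    1    1  177   -2   -1   75  nan   75   -1    1    1    4
150   -2    1    3    2    3  176  164  148  137  128  111  181  176  180  181  179    3    6   84   76   77   -3   -3    3   11
156   -2    5  177  181  177  172  162  179  179  178  175  179  178  179  182  176   -3    2   77   80  117    4    4    2   -1
162   -3    4  175  176  179  181  175  177  175  175  177  177  181  177  180  180   -1   -1   10   81   77   78    4    3    2
168    6    2  176  175  174  180  174  181  174  177  178  178  181
[... 1080 characters left out ...]
-6   -3    3
222   -3  110  112   -3  180  173  182  177  168  159  151  124   80   22    7    1   -0    5    3    1    6   -5   -0   -1    5
228  111  112  110  108   -0  177  169  123   76   19    3   -1    1   -4    0   -1    3    0    2   -0    3   -3    2   -2    8
234    3  109  115   91    5   12   -1   -2   -2   -2   -2    6   -1    4    2    1    3    0    2    2    2   -4    1   -1    2
[[0.677, 0.259, 0.001], [0.636, 0.19, 0.18], [0.638, 0.151, 0.174], [0.637, 0.111, 0.178], [0.638, 0.072, 0.173], [0.638, 0.033, 0.176], [0.638, -0.007, 0.176], [0.639, -0.046, 0.174], [0.637, -0.085, 0.182], [0.677, -0.143, 0.008], [0.661, -0.178, 0.08], [0.68, -0.234, -0.003], [0.68, -0.279, 0.0]]
```

View pics/topcrop.png

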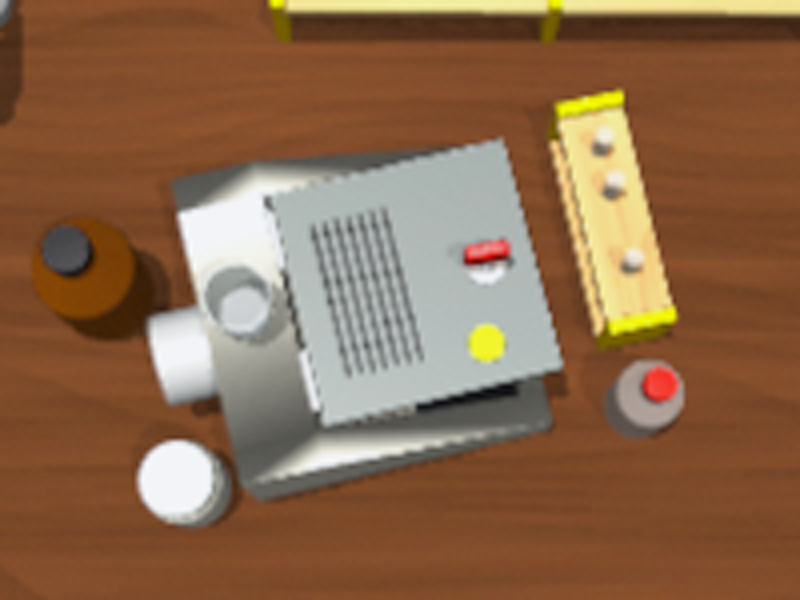

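View pics/scenecrop.png

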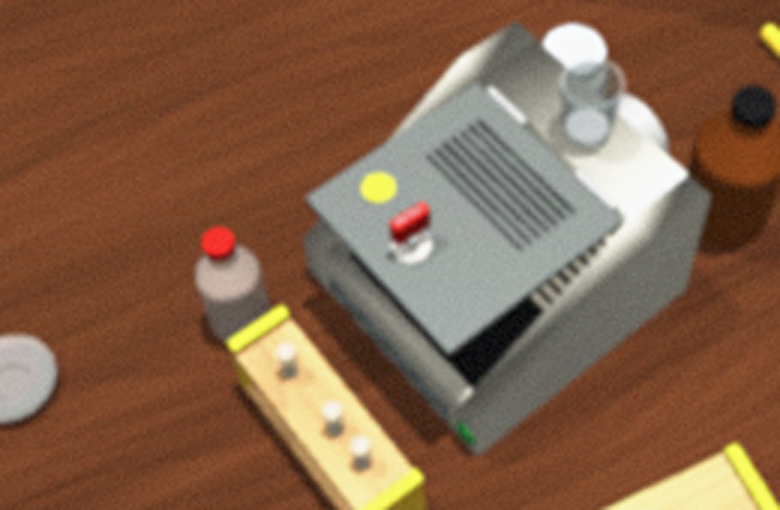

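Run:
```python
from h import *
S={n:dict(np.load(n+"0.npz")) for n in("scene","top")}
s=S["top"];p=cloud(s)
hsv=cv2.cvtColor(s["img"],cv2.COLOR_RGB2HSV)
poly=np.array([(288,159),(345.8,145),(360.5,202),(301,216)])
def inner(poly,sh):
    m=np.zeros(sh,np.uint8);c=poly.mean(0);cv2.fillPoly(m,[np.int32(np.round(c+(poly-c)*.88))],1);return m>0
m=inner(poly,p.shape[:2])
m[165:186,330:352]=0
Pt=p[m];Pt=Pt[~np.isnan(Pt[:,0])]
print("top",fitplane(Pt))
ss=S["scene"];ps=cloud(ss)
pol2=np.array([(478,84),(620,217),(458,350),(307,198)])/3.+[170,140]
m2=inner(pol2,p.shape[:2]); m2[203:230,296:318]=0
Ps=ps[m2];Ps=Ps[~np.isnan(Ps[:,0])]
print("scene",fitplane(Ps))
c,n,e,k=fitplane(np.vstack([Pt,Ps]))
print(c,n,e,k)
for nm,q,s_ in(("top",poly,s),("scene",pol2,ss)):
    C=np.array([onplane(s_,*a,c,n) for a in q]);print(nm,C.round(4).tolist());print(np.linalg.norm(C-np.roll(C,-1,0),axis=1))
print("mark",onplane(s,341.1,195.5,c,n),onplane(ss,295.4,202.2,c,n))
# slope side strips of the frame in the top view
print(p[214:220,300:352:4,:][3].round(3).tolist())
```

```text
top (array([0.59845387, 0.01262697, 0.17735015]), array([-7.15610104e-04,  1.03387051e-02,  9.99946298e-01]), np.float64(0.0020460430260781193), 2107)
scene (array([0.611729  , 0.01575925, 0.17476338]), array([-0.00202732,  0.01039971,  0.99994387]), np.float64(0.0015874457643736228), 2678)
[0.60639479 0.01447492 0.17562997] [0.0016772  0.01221712 0.99992396] 0.001974319681649516 4703
top [[0.6751, 0.1223, 0.1742], [0.723, -0.069, 0.1765], [0.5317, -0.1154, 0.1773], [0.4856, 0.0772, 0.1751]]
[0.19723922 0.19687101 0.19796221 0.19474485]
scene [[0.4902, 0.0791, 0.175], [0.6742, 0.1262, 0.1742], [0.728, -0.0575, 0.1763], [0.537, -0.1124, 0.1773]]
[0.18996175 0.1913652  0.19876948 0.19711033]
mark [ 0.55296413 -0.05260168  0.17653913] [ 0.55263137 -0.05260649  0.17653975]
[[0.483, 0.08, 0.172], [0.483, 0.068, 0.17], [0.485, 0.055, 0.155], [0.485, 0.042, 0.157], [0.486, 0.029, 0.145], [0.487, 0.016, 0.139], [0.488, 0.002, 0.129], [0.489, -0.011, 0.12], [0.489, -0.025, 0.116], [0.49, -0.038, 0.113], [0.492, -0.053, 0.095], [0.492, -0.067, 0.095], [0.494, -0.082, 0.073]]
```

```bash
cat > geo.py <<'E'
import numpy as np
from scipy.spatial.transform import Rotation as Ro
d=np.array([.2348,-.972,0]);d/=np.linalg.norm(d)
Z=np.array([0,0,1.])
D=np.cos(np.pi/6)*d-.5*Z      # down slope
N=.5*d+np.cos(np.pi/6)*Z
Y=np.cross(N,-D)
H=np.array([.5808,.1085,.1745])
def tgt(ang):   # tool y=-N, x = rotated from Y toward..., by ang about tool y
    R0=np.column_stack([Y,-N,np.cross(Y,-N)])
    return Ro.from_matrix(R0)*Ro.from_euler('y',ang)
def toward(st,P,Rt,):
    R=Ro.from_quat(st["eef_rot"]); 
    return R.inv().apply(P-st["tool_pos"])*1000,(R.inv()*Rt).as_rotvec()
E
python3 - <<'E'
from plant import r
from geo import *
st=r.get_state();R=Ro.from_quat(st["eef_rot"]);print(R.as_matrix().round(3))
print(Y,N,D)
for a in(0,1.571,3.1416,-1.571):
    print(a,toward(st,np.array([.56,-.06,.25]),tgt(a)))
E
```

```text
[[ 0.43  -0.001 -0.903]
 [ 0.903 -0.002  0.43 ]
 [-0.002 -1.    -0.   ]]
[-0.97204129 -0.23480997  0.        ] [ 0.11740499 -0.48602065  0.8660254 ] [ 0.2033514  -0.84181245 -0.5       ]
0 (array([-437.72218223,  -11.21472723, -531.24214286]), array([-0.28130009, -2.19034488, -0.58793356]))
1.571 (array([-437.72218223,  -11.21472723, -531.24214286]), array([ 0.17804061, -0.66579827, -0.50453939]))
3.1416 (array([-437.72218223,  -11.21472723, -531.24214286]), array([ 0.48916055,  0.86778264, -0.23403938]))
-1.571 (array([-437.72218223,  -11.21472723, -531.24214286]), array([0.64216002, 2.38851382, 0.22645677]))
```

```bash
python3 -m inch '[[0,-40,0,0,0,0],[0,-40,0,0,0,0],[0,-40,0,0,0,0],[0,-40,0,0,0,0],[-25,0,-31,0,0,0],[-25,0,-31,0,0,0],[-25,0,-31,0,0,0],[-25,0,-31,0,0,0],[-25,0,-31,0,0,0],[-25,0,-31,0,0,0],[-25,0,-31,0,0,0],[-25,0,-31,0,0,0]]' 0 20
python3 -m inch '[[-25,0,-31,0,0,0],[-25,0,-31,0,0,0],[-25,0,-31,0,0,0],[-25,0,-31,0,0,0],[-25,0,-31,0,0,0],[-25,0,-31,0,0,0],[-25,0,-31,0,0,0],[-25,0,-31,0,0,0],[0,0,0,0,0,0]]'
python3 - <<'E'
from plant import r
from geo import *
st=r.get_state();print(st["q"].round(3),st["tool_pos"])
print(toward(st,np.array([.56,-.06,.25]),tgt(1.571)))
E
```

```text
clock: 1.1
tool_pos: [0.407, 0.2749, 0.3985]
eef_rot: [0.598, 0.377, -0.378, -0.598]
contact_force: [1.0, 0.6, 0.6]
opening: 0.118
clock: 1.85
tool_pos: [0.5465, -0.0203, 0.3979]
eef_rot: [0.602, 0.372, -0.375, -0.598]
contact_force: [0.1, -0.3, 0.4]
opening: 0.002
[-0.008  0.418 -0.069  1.562  0.037  1.162  1.028] [ 0.54646434 -0.02033561  0.39788102]
(array([-28.76462047, 148.13931449, -29.19957344]), array([ 0.18313576, -0.67852341, -0.50860943]))
```

```bash
python3 -m inch '[[0,0,0,0.023,-0.085,-0.0635],[0,0,0,0.023,-0.085,-0.0635],[0,0,0,0.023,-0.085,-0.0635],[0,0,0,0.023,-0.085,-0.0635],[0,0,0,0.023,-0.085,-0.0635],[0,0,0,0.023,-0.085,-0.0635],[0,0,0,0.023,-0.085,-0.0635],[0,0,0,0.023,-0.085,-0.0635],[0,0,0,0,0,0]]'
python3 - <<'E'
from plant import r
from geo import *
st=r.get_state();print(st["q"].round(3),st["tool_pos"])
th=.535
for t in (.6,.535,.4,.3,.2,.1,0):
    Dt=np.cos(np.pi/6-t)*d-np.sin(np.pi/6-t)*Z; P=H+.15*Dt+.065*Y
    print(t,P,*[v.round(3) for v in toward(st,P,tgt(1.571))])
s=r.snapshot("scene")
import cv2;cv2.imwrite("pics/s1.png",s["img"][:,:,::-1])
E
```

```text
clock: 2.6
tool_pos: [0.5447, -0.0133, 0.3962]
eef_rot: [0.272, 0.652, -0.425, -0.566]
contact_force: [0.2, -0.2, -1.4]
opening: 0.009
[ 0.435  0.579 -0.402  1.443 -0.293  1.348  1.985] [ 0.54474336 -0.01333152  0.3961653 ]
0.6 [ 0.55273607 -0.0521435   0.18594904] [-140.723  161.111    1.182] [-0.009  0.009  0.008]
0.535 [ 0.55283652 -0.05255937  0.17621015] [-146.03   169.288    1.157] [-0.009  0.009  0.008]
0.4 [ 0.55257012 -0.05145654  0.15600735] [-155.297  187.276    1.084] [-0.009  0.009  0.008]
0.3 [ 0.551962   -0.04893911  0.14123896] [-160.554  201.317    1.009] [-0.009  0.009  0.008]
0.2 [ 0.55101072 -0.0450011   0.12680291] [-164.383  215.814    0.918] [-0.009  0.009  0.008]
0.1 [ 0.54972578 -0.03968185  0.11284343] [-166.746  230.62     0.812] [-0.009  0.009  0.008]
0 [ 0.54812003 -0.03303452  0.0995    ] [-167.619  245.588    0.692] [-0.009  0.009  0.008]
```

View pics/s1.png

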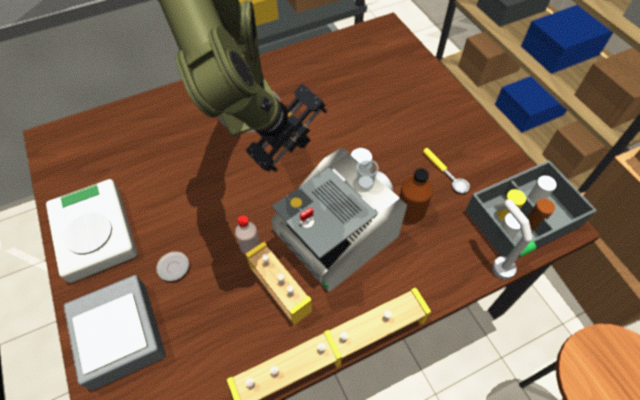

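The arm is clear and about to press. I'll go to just above the mark.

```bash
python3 -m inch '[[-28.5,26,0,-0.009,0.009,0.008],[-28.5,26,0,0,0,0],[-28.5,26,0,0,0,0],[-28.5,26,0,0,0,0],[-28.5,26,0,0,0,0],[0,0,0,0,0,0]]'
python3 - <<'E'
from plant import r
from geo import *
import cv2
st=r.get_state();print(st["q"].round(3),st["contact_force"])
for t in (.535,.4,.3,.2,.1,0):
    Dt=np.cos(np.pi/6-t)*d-np.sin(np.pi/6-t)*Z; P=H+.15*Dt+.065*Y
    print(t,*[v.round(3) for v in toward(st,P,tgt(1.571))])
for n in("scene","top"):
    s=r.snapshot(n);b=(200,90,440,320) if n=="scene" else (220,110,420,260)
    cv2.imwrite(f"pics/{n}2.png",cv2.resize(s["img"][b[1]:b[3],b[0]:b[2],::-1],None,fx=2.6,fy=2.6))
E
```

```text
clock: 3.15
tool_pos: [0.5555, -0.0686, 0.2086]
eef_rot: [0.278, 0.647, -0.425, -0.569]
contact_force: [-0.7, 0.0, -0.0]
opening: 0.007
[ 0.491  0.811 -0.373  1.587 -0.234  1.028  2.147] [-0.65139372  0.04809653 -0.03162908]
0.535 [-2.063 36.153 -1.434] [-0.007 -0.005 -0.001]
0.4 [-11.163  54.225  -1.599] [-0.007 -0.005 -0.001]
0.3 [-16.29   68.315  -1.718] [-0.007 -0.005 -0.001]
0.2 [-19.985  82.846  -1.834] [-0.007 -0.005 -0.001]
0.1 [-22.21   97.673  -1.944] [-0.007 -0.005 -0.001]
0 [-22.944 112.648  -2.049] [-0.007 -0.005 -0.001]
```

View pics/scene2.png

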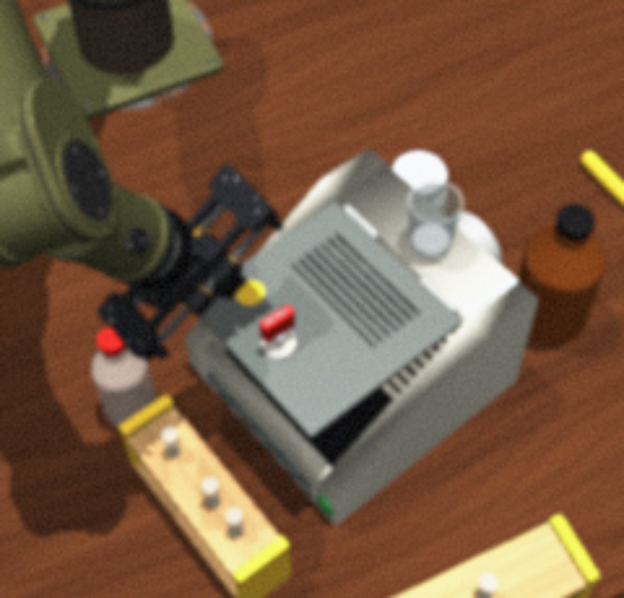

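View pics/top2.png

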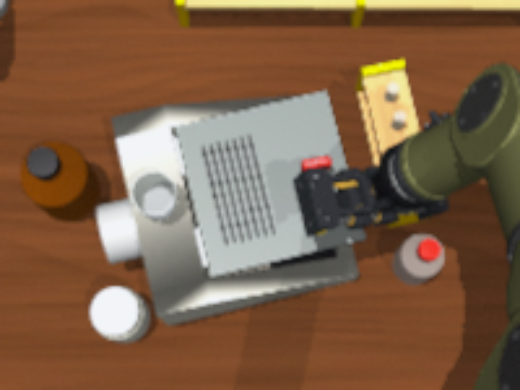

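The fingers are over the mark, at scene crop (235,290). The wash bottle clears the body by about 20 mm. Pressing next.

```bash
python3 -m inch '[[0,15,-1,-0.007,-0.005,0],[0,15,-1,0,0,0],[-2,8,0,0,0,0],[-3,8,0,0,0,0],[-3,8,0,0,0,0],[-3,8,0,0,0,0],[-2,8,0,0,0,0],[-2,8,0,0,0,0],[-1,8,0,0,0,0]]'
python3 -m inch '[[-1,6,0,0,0,0],[0,6,0,0,0,0],[0,3,0,0,0,0],[0,0,0,0,0,0]]'
python3 - <<'E'
from plant import r
from geo import *
st=r.get_state();print(st["q"].round(3),st["contact_force"]@N)
print(*[v.round(3) for v in toward(st,H+.15*D+.065*Y,tgt(1.571))])
E
```

```text
clock: 4.0
tool_pos: [0.5555, -0.0388, 0.1315]
eef_rot: [0.281, 0.654, -0.422, -0.562]
contact_force: [1.1, -1.0, 0.7]
opening: 0.009
clock: 4.33
tool_pos: [0.5528, -0.031, 0.1182]
eef_rot: [0.279, 0.654, -0.423, -0.562]
contact_force: [0.1, -0.5, 0.1]
opening: 0.005
[ 0.451  0.923 -0.39   1.694 -0.242  0.791  2.18 ] 0.31235463962840226
[-10.101  15.722   5.199] [ 0.007  0.009 -0.001]
```

```bash
python3 -m inch '[[-2,5,1,0,0.005,0],[-1,4,1,0,0,0],[0,3,1,0,0,0],[0,2,0,0,0,0],[0,0,0,0,0,0]]'
python3 -m inch '[[0,1.5,0,0,0,0],[0,1,0,0,0,0]]'
python3 - <<'E'
from plant import r
from geo import *
import cv2
st=r.get_state();print(st["q"].round(3),st["contact_force"]@N)
print(*[v.round(3) for v in toward(st,H+.15*D+.065*Y,tgt(1.571))])
E
```

```text
clock: 4.75
tool_pos: [0.5495, -0.0279, 0.1048]
eef_rot: [0.281, 0.653, -0.422, -0.564]
contact_force: [-0.2, 0.4, 0.8]
opening: 0.005
clock: 4.92
tool_pos: [0.5494, -0.0273, 0.1037]
eef_rot: [0.281, 0.652, -0.422, -0.563]
contact_force: [-1.9, -5.9, 13.2]
opening: 0.004
[ 0.448  0.941 -0.39   1.714 -0.244  0.752  2.183] 14.03580429343408
[-6.651  0.962  2.577] [ 0.009  0.004 -0.002]
```

The stop is felt at 14 N, within 1 mm of the predicted shut position. I'll back off and look.

```bash
python3 -m inch '[[0,0.5,0,0,0,0],[0,0,0,0,0,0],[0,-20,0,0,0,0],[0,-40,0,0,0,0],[0,-40,0,0,0,0],[0,-40,0,0,0,0],[30,-25,0,0,0,0],[30,-25,0,0,0,0],[30,-25,0,0,0,0],[30,-25,0,0,0,0],[0,0,0,0,0,0]]' 50
python3 - <<'E'
from plant import r
import cv2,numpy as np
for n in("scene","top"):
    s=r.snapshot(n);np.savez(n+"3.npz",**s);b=(200,90,440,320) if n=="scene" else (220,110,420,260)
    cv2.imwrite(f"pics/{n}3.png",cv2.resize(s["img"][b[1]:b[3],b[0]:b[2],::-1],None,fx=2.6,fy=2.6))
E
```

```text
clock: 5.83
tool_pos: [0.5525, -0.0383, 0.3781]
eef_rot: [0.282, 0.657, -0.421, -0.559]
contact_force: [0.4, 1.1, 0.1]
opening: 0.567
```

View pics/scene3.png

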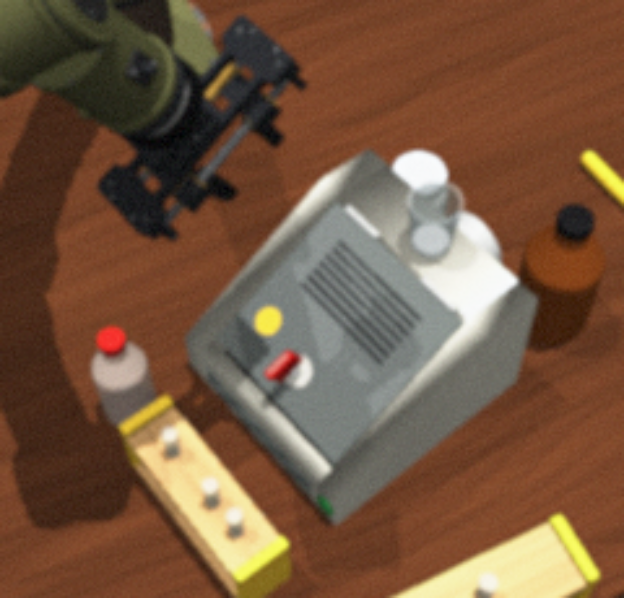

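View pics/top3.png

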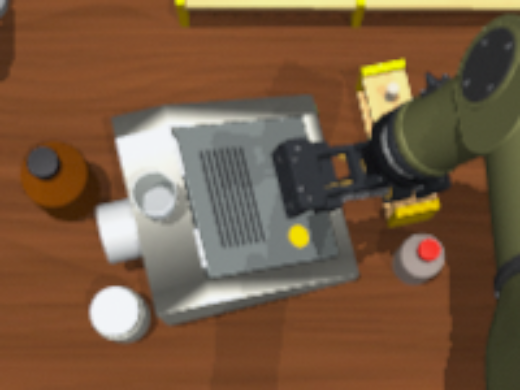

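Run:
```python
from h import *; from geo import *
s=dict(np.load("scene3.npz"));p=cloud(s)
hsv=cv2.cvtColor(s["img"],cv2.COLOR_RGB2HSV)
pol2=(np.array([(345,208),(460,318),(335,460),(215,352)])/2.6+[200,90])
m=np.zeros(p.shape[:2],np.uint8);c0=pol2.mean(0);cv2.fillPoly(m,[np.int32(c0+(pol2-c0)*.8)],1);m[212:245,298:325]=0
q=p[m>0];q=q[~np.isnan(q[:,0])];c,n,e,k=fitplane(q);print("plane",c,n,e,k,"off",(c-H)@N,"nominal N",N)
y=(hsv[...,0]>22)&(hsv[...,0]<35)&(hsv[...,1]>150);y[:190]=0;y[:, :285]=0;y[225:]=0;y[:,325:]=0
v,u=np.where(y);P=onplane(s,u.mean(),v.mean(),H,N);print("mark",len(u),P,"in hatch frame",(P-H)@D,(P-H)@Y, "exp .150 .065")
r_=((hsv[...,0]<8)|(hsv[...,0]>172))&(hsv[...,1]>110);r_[:215]=0;r_[250:]=0;r_[:,:290]=0;r_[:,330:]=0
v,u=np.where(r_);print(len(u),u.min(),u.max(),v.min(),v.max())
pp=p[v,u];ok=~np.isnan(pp[:,0]);hh=(pp-H)@N;print("heights",np.sort(hh[ok]*1000).round(0))
G=H+.165*D
for h in(.035,.05):
    Q=np.array([onplane(s,a,b,H+h*N,N) for a,b in zip(u,v)])
    x=(Q-G)@(-D);yy=(Q-G)@Y
    (cx,cy),(w,l),an=cv2.minAreaRect(np.float32(np.c_[x,yy]*1000));print(h,"rect",cx,cy,w,l,an, "mean",x.mean(),yy.mean())
    ev,V=np.linalg.eigh(np.cov(x,yy));print("dir",V[:,1],np.sqrt(ev))
cv2.imwrite("pics/wing3.png",cv2.resize(s["img"][195:260,270:345,::-1],None,fx=8,fy=8,interpolation=cv2.INTER_CUBIC))
# predicted projections
from h import proj
for w in(-.2,0,.2):
    wx=-D*np.cos(w)+(-Y)*np.sin(w)*(1)
    print(w,proj(s,[G+.05*N,G+.05*N+.018*wx,G+.05*N-.018*wx,G]).round(1).tolist())
```

```text
plane [0.61150307 0.03784453 0.12911875] [ 0.11996744 -0.48851814  0.86426723] 0.0018212780900030243 1972 off -0.001356603877590093 nominal N [ 0.11740499 -0.48602065  0.8660254 ]
mark 69 [ 0.54807642 -0.03252667  0.09979092] in hatch frame 0.1494181601034117 0.06492313706308919 exp .150 .065
82 302 314 225 236
heights [-3. -2. 20. 27. 28. 33. 33. 34. 34. 35. 35. 35. 35. 35. 37. 37. 38. 38.
 38. 39. 39. 41. 42. 43. 44. 44. 45. 45. 45. 45. 45. 45. 46. 46. 46. 46.
 46. 46. 46. 46. 46. 47. 47. 47. 47. 47. 47. 47. 47. 47. 47. 47. 47. 48.
 48. 48. 48. 48. 48. 48. 48. 49. 49. 49. 49. 49. 49. 49. 49. 50. 50. 50.
 50. 50. 50. 50. 50. 51. 51. 51. 51. 52.]
0.035 rect 0.4639739990234375 -0.5675506591796875 20.2657470703125 40.10373306274414 82.84974670410156 mean 0.0005398487741796594 0.0004477511927972427
dir [-0.99191234  0.12692481] [0.00517608 0.01095535]
0.05 rect 3.7072200775146484 -7.216819763183594 19.993661880493164 39.565303802490234 82.84974670410156 mean 0.0037820786212077687 -0.00621515147588107
dir [-0.99191234  0.12692481] [0.00510659 0.01080827]
-0.2 [[306.0, 230.1], [309.5, 224.3], [302.4, 235.8], [313.7, 232.6]]
0 [[306.0, 230.1], [310.4, 225.1], [301.5, 235.0], [313.7, 232.6]]
0.2 [[306.0, 230.1], [311.2, 226.1], [300.8, 234.0], [313.7, 232.6]]
```

View pics/wing3.png

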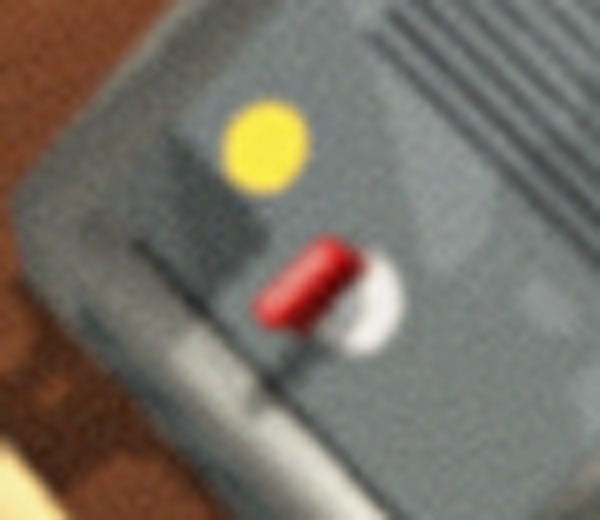

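The hatch is shut: the mark lies at 149.4/64.9 mm in the hatch frame, against a nominal 150/65. The wing is at about +0.12 rad. Next I turn the gripper to match it and move over it.

```bash
python3 -m inch '[[0,0,0,0,0.12,0],[0,0,0,0,0.12,0],[0,0,0,0,0.12,0],[0,0,0,0,0.12,0],[0,0,0,0,0.12,0],[0,0,0,0,0.12,0],[0,0,0,0,0.12,0],[0,0,0,0,0.12,0],[0,0,0,0,0.12,0],[0,0,0,0,0.12,0],[0,0,0,0,0.12,0],[0,0,0,0,0.12,0]]'
python3 -m inch '[[0,0,0,0,0.12,0],[0,0,0,0,0.12,0],[0,0,0,0,0,0]]'
cat > chk.py <<'E'
from plant import r
from geo import *
import sys
w=float(sys.argv[1]);h=float(sys.argv[2])/1000
st=r.get_state();R=Ro.from_quat(st["eef_rot"]);G=H+.165*D
p=(st["tool_pos"]-G)
rel=(tgt(0).inv()*R).as_rotvec()
x=R.as_matrix()[:,0];ang=np.arctan2(-(x@-D),x@Y)  # clockwise angle mod pi
f=st["contact_force"];m=st["moment"]
print("t",round(st["clock"],2),"q7",st["q"][6].round(3),"q",st["q"].round(2),"open_mm",round(st["opening"]*88.1,1))
X=tgt(0).as_matrix()[:,2]
print("TCP off axis: D %.1f Y %.1f  height %.2f mm"%(p@D*1000,p@Y*1000,p@N*1000),"F N %.1f D %.1f Y %.1f"%(f@N,f@D,f@Y),"M about N %.3f"%(m@N))
a,b=toward(st,G+h*N,tgt(w+np.pi));print("togo",a.round(1),b.round(3))
E
python3 chk.py 0.12 60
```

```text
clock: 6.93
tool_pos: [0.5497, -0.0431, 0.3683]
eef_rot: [-0.489, -0.114, 0.131, 0.855]
contact_force: [1.0, -0.1, 0.4]
opening: 0.568
clock: 7.18
tool_pos: [0.5498, -0.0429, 0.3684]
eef_rot: [-0.502, -0.013, 0.072, 0.862]
contact_force: [-0.8, -0.2, -0.2]
opening: 0.565
t 7.18 q7 0.582 q [ 0.22  0.59  0.07  1.47 -0.5   1.38  0.58] open_mm 49.8
TCP off axis: D -140.8 Y 65.7  height 237.85 mm F N -0.2 D 0.1 Y 0.8 M about N -0.081
togo [  79.8  178.4 -132.5] [0.001 0.009 0.006]
```

```bash
python3 -m inch '[[20,10,-33,0,0.009,0.006],[20,10,-33,0,0,0],[20,10,-33,0,0,0],[20,10,-33,0,0,0],[0,35,0,0,0,0],[0,35,0,0,0,0],[0,35,0,0,0,0],[0,33,0,0,0,0],[0,0,0,0,0,0]]'
python3 chk.py 0.12 22
python3 - <<'E'
from plant import r
import cv2,numpy as np
for n in("scene","top"):
    s=r.snapshot(n);b=(200,90,440,320) if n=="scene" else (220,110,420,260)
    cv2.imwrite(f"pics/{n}4.png",cv2.resize(s["img"][b[1]:b[3],b[0]:b[2],::-1],None,fx=2.6,fy=2.6))
E
```

```text
clock: 7.93
tool_pos: [0.6164, -0.0538, 0.1405]
eef_rot: [-0.498, -0.007, 0.079, 0.863]
contact_force: [-1.1, 0.7, -0.5]
opening: 0.563
t 7.93 q7 0.726 q [ 0.23  0.95  0.03  1.45 -0.55  1.09  0.73] open_mm 49.6
TCP off axis: D -4.2 Y 3.5  height 53.62 mm F N -0.9 D -0.6 Y 0.9 M about N -0.043
togo [ 4.2 31.5 -4. ] [-0.007  0.007 -0.01 ]
```

View pics/scene4.png

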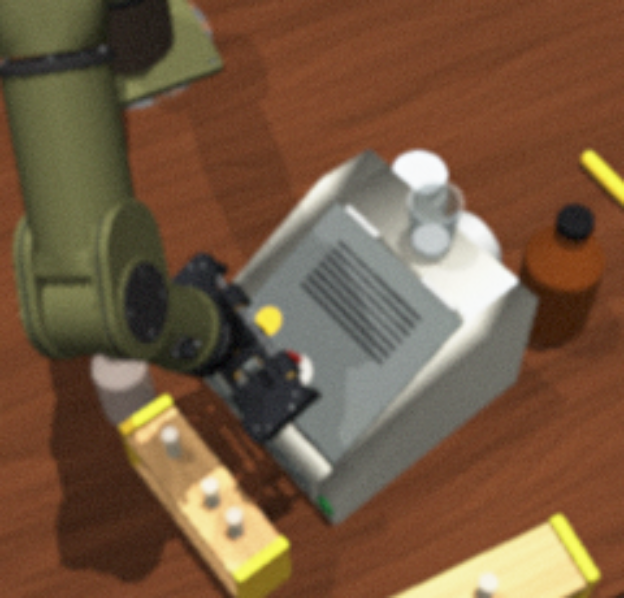

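View pics/top4.png

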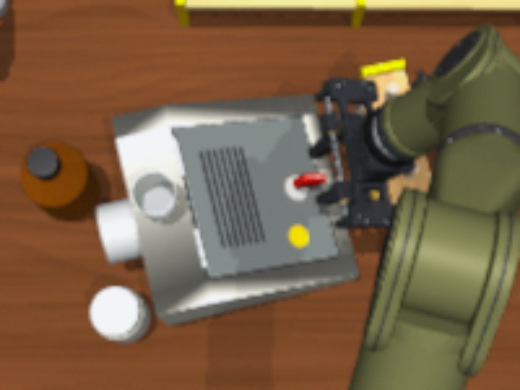

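```bash
python3 -m inch '[[4,0,-4,-0.007,0.007,-0.01],[0,10,0,0,0,0],[0,11,0,0,0,0],[0,11,0,0,0,0],[0,0,0,0,0,0]]'
python3 chk.py 0.12 22
```

```text
clock: 8.45
tool_pos: [0.6212, -0.0442, 0.1148]
eef_rot: [-0.504, -0.01, 0.068, 0.861]
contact_force: [0.4, 0.4, -0.2]
opening: 0.563
t 8.45 q7 0.736 q [ 0.22  0.97  0.02  1.48 -0.57  1.02  0.74] open_mm 49.6
TCP off axis: D 1.6 Y -3.4  height 27.32 mm F N -0.3 D -0.2 Y -0.5 M about N -0.023
togo [-3.7  5.3  1.2] [ 0.005 -0.001  0.009]
```

```bash
python3 -m inch '[[-2,3,1,0.005,0,0.009],[-1.5,2.5,0,0,0,0],[0,0,0,0,0,0]]'
python3 chk.py 0.12 22
python3 -m inch '[[0,0,0,0,0,0],[0,0,0,0,0,0],[0,0,0,0,0,0],[0,0,0,0,0,0],[0,0,0,0,0,0],[0,0,0,0,0,0]]' 5 10
python3 chk.py 0.12 22
```

```text
clock: 8.7
tool_pos: [0.6182, -0.0431, 0.1121]
eef_rot: [-0.503, -0.008, 0.071, 0.861]
contact_force: [1.3, 0.5, 0.2]
opening: 0.567
t 8.7 q7 0.738 q [ 0.22  0.98  0.02  1.48 -0.57  1.01  0.74] open_mm 49.9
TCP off axis: D 1.4 Y -0.8  height 24.05 mm F N 0.0 D -0.3 Y -1.4 M about N -0.029
togo [-0.9  2.   1.4] [ 0.002 -0.001  0.003]
clock: 9.2
tool_pos: [0.6179, -0.0434, 0.1125]
eef_rot: [-0.503, -0.008, 0.071, 0.861]
contact_force: [-6.0, -2.4, 5.1]
opening: 0.144
t 9.2 q7 0.738 q [ 0.22  0.98  0.02  1.48 -0.57  1.02  0.74] open_mm 12.7
TCP off axis: D 1.4 Y -0.4  height 24.48 mm F N 4.9 D -1.8 Y 6.4 M about N 0.038
togo [-0.6  2.5  1.3] [ 0.002 -0.001  0.002]
```

```bash
python3 -m inch '[[-0.6,0,0.7,0,0,0],[0,0,0,0,0,0],[0,0,0,0,0,0]]' 5 40
python3 chk.py 0.12 22
python3 -m inch '[[0,2,0,0,0,0],[0,1.5,0,0,0,0],[0,1,0,0,0,0],[0,0,0,0,0,0]]'
python3 chk.py 0.12 22
```

```text
clock: 9.45
tool_pos: [0.6176, -0.0434, 0.1126]
eef_rot: [-0.503, -0.008, 0.07, 0.861]
contact_force: [-1.3, -1.8, 1.5]
opening: 0.136
t 9.45 q7 0.738 q [ 0.22  0.97  0.02  1.49 -0.57  1.01  0.74] open_mm 11.9
TCP off axis: D 1.3 Y -0.1  height 24.55 mm F N 2.0 D 0.5 Y 1.7 M about N -0.031
togo [-0.2  2.5  1.2] [ 0.003 -0.002  0.004]
clock: 9.78
tool_pos: [0.6172, -0.0415, 0.1093]
eef_rot: [-0.503, -0.008, 0.07, 0.861]
contact_force: [-4.0, -5.3, 6.4]
opening: 0.131
t 9.78 q7 0.741 q [ 0.22  0.98  0.02  1.49 -0.57  1.01  0.74] open_mm 11.5
TCP off axis: D 1.3 Y -0.1  height 20.70 mm F N 7.6 D 0.5 Y 5.1 M about N -0.001
togo [-0.3 -1.3  1.3] [ 0.004 -0.002  0.004]
```

```bash
python3 -m inch '[[-0.4,0,0,0,0.1,0],[0,0,0,0,0.1,0],[0,0,0,0,0,0]]'
python3 chk.py 0.32 20
```

```text
clock: 10.03
tool_pos: [0.6166, -0.0416, 0.1094]
eef_rot: [-0.508, 0.08, 0.019, 0.857]
contact_force: [-3.5, -4.8, 6.9]
opening: 0.134
t 10.03 q7 0.576 q [ 0.19  0.98  0.08  1.49 -0.62  1.02  0.58] open_mm 11.8
TCP off axis: D 1.2 Y 0.4  height 20.76 mm F N 7.9 D -0.1 Y 4.6 M about N -0.075
togo [0.  0.8 1.3] [ 0.003 -0.006  0.004]
```

```bash
python3 -m inch '[[-0.3,0,0,0,0.08,0],[0,0,0,0,0,0]]'; python3 chk.py 0.40 20
python3 -m inch '[[0,0,0,0,0.08,0],[0,0,0,0,0,0]]'; python3 chk.py 0.48 20
python3 -m inch '[[0,0,0,0,0.08,0],[0,0,0,0,0,0]]'; python3 chk.py 0.56 20
```

```text
clock: 10.2
tool_pos: [0.6164, -0.0416, 0.1094]
eef_rot: [-0.508, 0.114, -0.001, 0.854]
contact_force: [-3.8, -5.3, 6.6]
opening: 0.133
t 10.2 q7 0.513 q [ 0.18  0.98  0.1   1.5  -0.64  1.03  0.51] open_mm 11.7
TCP off axis: D 1.1 Y 0.7  height 20.77 mm F N 7.9 D 0.4 Y 4.9 M about N -0.131
togo [0.2 0.8 1.3] [ 0.003 -0.005  0.005]
clock: 10.37
tool_pos: [0.6162, -0.0415, 0.1094]
eef_rot: [-0.508, 0.148, -0.022, 0.848]
contact_force: [-3.7, -4.9, 6.0]
opening: 0.131
t 10.37 q7 0.447 q [ 0.17  0.98  0.12  1.5  -0.66  1.04  0.45] open_mm 11.6
TCP off axis: D 1.0 Y 0.9  height 20.64 mm F N 7.2 D 0.3 Y 4.8 M about N -0.074
togo [0.3 0.6 1.3] [ 0.002 -0.005  0.004]
clock: 10.53
tool_pos: [0.6159, -0.0413, 0.1092]
eef_rot: [-0.506, 0.182, -0.042, 0.842]
contact_force: [-4.5, -2.8, 5.9]
opening: 0.13
t 10.53 q7 0.381 q [ 0.16  0.98  0.14  1.5  -0.67  1.05  0.38] open_mm 11.5
TCP off axis: D 0.9 Y 1.0  height 20.39 mm F N 6.0 D -1.5 Y 5.0 M about N -0.182
togo [0.4 0.4 1.3] [ 0.002 -0.005  0.004]
```

```bash
python3 -m inch '[[0,0,0,0,0.05,0],[0,0,0,0,0,0]]'; python3 chk.py 0.61 20
python3 -m inch '[[0,0,0,0,0.05,0],[0,0,0,0,0,0]]'; python3 chk.py 0.66 20
```

```text
clock: 10.7
tool_pos: [0.6158, -0.0413, 0.1092]
eef_rot: [-0.505, 0.203, -0.054, 0.837]
contact_force: [-4.5, -3.8, 6.4]
opening: 0.134
t 10.7 q7 0.341 q [ 0.15  0.99  0.15  1.5  -0.69  1.05  0.34] open_mm 11.8
TCP off axis: D 0.9 Y 1.1  height 20.34 mm F N 6.9 D -1.0 Y 5.3 M about N -0.116
togo [0.4 0.3 1.4] [ 0.002 -0.004  0.004]
clock: 10.87
tool_pos: [0.6157, -0.0411, 0.109]
eef_rot: [-0.504, 0.224, -0.066, 0.832]
contact_force: [-5.8, -3.9, 4.8]
opening: 0.135
t 10.87 q7 0.3 q [ 0.15  0.99  0.17  1.5  -0.7   1.06  0.3 ] open_mm 11.9
TCP off axis: D 0.8 Y 1.2  height 20.12 mm F N 5.3 D -0.3 Y 6.5 M about N -0.045
togo [0.5 0.1 1.4] [ 0.001 -0.004  0.003]
```

```bash
python3 -m inch '[[-0.6,1.2,0,0,0.04,0],[0,0,0,0,0,0]]'; python3 chk.py 0.70 20
python3 -m inch '[[0,0,0,0,0.05,0],[0,0,0,0,0,0]]'; python3 chk.py 0.75 20
python3 -m inch '[[0,0,0,0,0.05,0],[0,0,0,0,0,0]]'; python3 chk.py 0.80 20
```

```text
clock: 11.03
tool_pos: [0.6154, -0.0406, 0.1081]
eef_rot: [-0.502, 0.24, -0.077, 0.827]
contact_force: [-3.7, -4.7, 5.4]
opening: 0.131
t 11.03 q7 0.269 q [ 0.14  0.99  0.18  1.5  -0.71  1.06  0.27] open_mm 11.5
TCP off axis: D 0.7 Y 1.4  height 18.96 mm F N 6.5 D 0.5 Y 4.7 M about N -0.129
togo [ 0.6 -1.   1.5] [ 0.001 -0.003  0.004]
clock: 11.2
tool_pos: [0.6153, -0.0405, 0.1082]
eef_rot: [-0.5, 0.261, -0.089, 0.821]
contact_force: [-3.8, -5.0, 5.3]
opening: 0.13
t 11.2 q7 0.227 q [ 0.13  0.99  0.19  1.5  -0.72  1.06  0.23] open_mm 11.5
TCP off axis: D 0.6 Y 1.5  height 19.04 mm F N 6.6 D 0.8 Y 4.9 M about N -0.076
togo [ 0.7 -1.   1.4] [ 0.001 -0.004  0.004]
clock: 11.37
tool_pos: [0.6152, -0.0405, 0.1082]
eef_rot: [-0.498, 0.281, -0.101, 0.814]
contact_force: [-3.9, -3.9, 5.9]
opening: 0.131
t 11.37 q7 0.185 q [ 0.13  0.99  0.2   1.5  -0.73  1.07  0.19] open_mm 11.5
TCP off axis: D 0.5 Y 1.6  height 19.00 mm F N 6.6 D -0.5 Y 4.7 M about N -0.072
togo [ 0.7 -1.   1.5] [ 0.001 -0.004  0.004]
```

```bash
python3 -m inch '[[-0.5,1,0.5,0,0,0],[0,0,0,0,0,0]]'; python3 chk.py 0.80 20
python3 -m inch '[[0,1,0,0,0,0],[0,0,0,0,0,0]]'; python3 chk.py 0.80 20
```

```text
clock: 11.53
tool_pos: [0.615, -0.04, 0.1075]
eef_rot: [-0.498, 0.28, -0.101, 0.814]
contact_force: [-3.6, -4.8, 3.7]
opening: 0.129
t 11.53 q7 0.187 q [ 0.13  0.99  0.2   1.5  -0.73  1.07  0.19] open_mm 11.4
TCP off axis: D 0.5 Y 1.6  height 18.15 mm F N 5.2 D 1.5 Y 4.6 M about N -0.087
togo [ 0.8 -1.8  1.5] [ 0.001 -0.002  0.005]
clock: 11.7
tool_pos: [0.6149, -0.0395, 0.1066]
eef_rot: [-0.498, 0.28, -0.101, 0.814]
contact_force: [-4.5, -5.4, 5.3]
opening: 0.131
t 11.7 q7 0.188 q [ 0.13  0.99  0.2   1.51 -0.73  1.06  0.19] open_mm 11.5
TCP off axis: D 0.5 Y 1.6  height 17.19 mm F N 6.7 D 1.0 Y 5.6 M about N -0.110
togo [ 0.8 -2.8  1.5] [ 0.001 -0.002  0.005]
```

The force matches the spring alone (6.7 N at 7.4 mm), so the bar is in the slot. Now I push it fully in.

```bash
python3 -m inch '[[0,2,0,0,0,0],[0,2,0,0,0,0],[0,1.5,0,0,0,0],[0,0,0,0,0,0]]'; python3 chk.py 0.80 9.5
python3 -m inch '[[0,1.5,0,0,0,0],[0,1,0,0,0,0],[0,0,0,0,0,0]]'; python3 chk.py 0.80 9.5
```

```text
clock: 12.03
tool_pos: [0.6143, -0.0369, 0.102]
eef_rot: [-0.498, 0.28, -0.101, 0.814]
contact_force: [-4.3, -5.3, 6.6]
opening: 0.13
t 12.03 q7 0.192 q [ 0.12  1.    0.2   1.51 -0.73  1.05  0.19] open_mm 11.4
TCP off axis: D 0.5 Y 1.6  height 11.85 mm F N 7.8 D 0.3 Y 5.5 M about N -0.089
togo [0.8 2.4 1.5] [ 0.001 -0.002  0.005]
clock: 12.28
tool_pos: [0.614, -0.0359, 0.1001]
eef_rot: [-0.498, 0.28, -0.102, 0.814]
contact_force: [-4.7, -4.7, 6.9]
opening: 0.128
t 12.28 q7 0.193 q [ 0.12  1.    0.2   1.51 -0.73  1.05  0.19] open_mm 11.3
TCP off axis: D 0.5 Y 1.6  height 9.63 mm F N 7.7 D -0.5 Y 5.7 M about N -0.026
togo [0.8 0.1 1.5] [ 0.001 -0.002  0.005]
```

```bash
python3 -m inch '[[0,1,0,0,0,0],[0,0,0,0,0,0]]'; python3 chk.py 0.80 9.5
python3 -m inch '[[0,1,0,0,0,0],[0,0,0,0,0,0]]'; python3 chk.py 0.80 9.5
```

```text
clock: 12.45
tool_pos: [0.614, -0.0358, 0.0999]
eef_rot: [-0.498, 0.28, -0.102, 0.814]
contact_force: [-4.8, -6.1, 10.2]
opening: 0.132
t 12.45 q7 0.194 q [ 0.12  1.    0.2   1.51 -0.73  1.05  0.19] open_mm 11.6
TCP off axis: D 0.5 Y 1.6  height 9.42 mm F N 11.2 D -1.0 Y 6.1 M about N -0.150
togo [ 0.7 -0.1  1.5] [ 0.001 -0.002  0.006]
clock: 12.62
tool_pos: [0.6141, -0.0358, 0.0998]
eef_rot: [-0.498, 0.28, -0.102, 0.814]
contact_force: [-5.8, -8.7, 15.1]
opening: 0.129
t 12.62 q7 0.195 q [ 0.12  1.    0.2   1.52 -0.73  1.05  0.19] open_mm 11.4
TCP off axis: D 0.6 Y 1.5  height 9.35 mm F N 16.6 D -1.4 Y 7.7 M about N -0.040
togo [ 0.7 -0.1  1.5] [ 0.001 -0.002  0.006]
```

```bash
python3 -m inch '[[0,0,0,0,0.1,0],[0,0,0,0,0.1,0],[0,0,0,0,0,0]]'; python3 chk.py 1.0 9.5
python3 -m inch '[[0,0,0,0,0.1,0],[0,0,0,0,0.1,0],[0,0,0,0,0,0]]'; python3 chk.py 1.2 9.5
```

```text
clock: 12.87
tool_pos: [0.6137, -0.0355, 0.1]
eef_rot: [-0.485, 0.362, -0.152, 0.781]
contact_force: [-7.2, -7.0, 17.7]
opening: 0.133
t 12.87 q7 0.024 q [ 0.1   1.    0.25  1.52 -0.78  1.07  0.02] open_mm 11.7
TCP off axis: D 0.2 Y 1.9  height 9.33 mm F N 17.9 D -4.4 Y 8.7 M about N -0.066
togo [ 0.8 -0.2  1.7] [-0.    -0.006  0.005]
clock: 13.12
tool_pos: [0.6133, -0.0352, 0.1002]
eef_rot: [-0.468, 0.438, -0.199, 0.742]
contact_force: [-7.2, -6.6, 17.6]
opening: 0.135
t 13.12 q7 -0.145 q [ 0.07  1.01  0.3   1.52 -0.81  1.1  -0.14] open_mm 11.9
TCP off axis: D -0.3 Y 2.1  height 9.29 mm F N 17.6 D -4.7 Y 8.5 M about N -0.031
togo [ 1.  -0.2  1.9] [-0.001 -0.006  0.004]
```

```bash
python3 -m inch '[[0,0,-0.8,0,0.1,0],[0,0,0,0,0.1,0],[0,0,0,0,0.1,0],[0,0,0,0,0,0]]'; python3 chk.py 1.5 9.5
python3 -m inch '[[0,0,0,0,0.1,0],[0,0,0,0,0.1,0],[0,0,0,0,0.1,0],[0,0,0,0,0,0]]'; python3 chk.py 1.8 9.5
```

```text
clock: 13.45
tool_pos: [0.613, -0.0345, 0.1006]
eef_rot: [-0.432, 0.544, -0.266, 0.668]
contact_force: [-8.0, -6.8, 19.4]
opening: 0.132
t 13.45 q7 -0.4 q [ 0.04  1.02  0.37  1.52 -0.87  1.13 -0.4 ] open_mm 11.6
TCP off axis: D -1.1 Y 2.3  height 9.28 mm F N 19.2 D -5.6 Y 9.3 M about N -0.120
togo [ 1.2 -0.2  2.2] [-0.003 -0.005  0.002]
clock: 13.78
tool_pos: [0.6129, -0.0339, 0.1009]
eef_rot: [-0.387, 0.638, -0.327, 0.58]
contact_force: [-7.9, -4.4, 20.2]
opening: 0.132
t 13.78 q7 -0.666 q [ 0.01  1.03  0.43  1.52 -0.91  1.17 -0.67] open_mm 11.6
TCP off axis: D -1.8 Y 2.3  height 9.28 mm F N 18.7 D -8.0 Y 8.7 M about N -0.070
togo [ 1.2 -0.2  2.6] [-0.003 -0.005 -0.   ]
```

```bash
python3 -m inch '[[0.8,0,-0.6,0,0.1,0],[0,0,0,0,0.1,0],[0,0,0,0,0,0]]'; python3 chk.py 2.0 9.5
python3 -m inch '[[0,0,0,0,0.1,0],[0,0,0,0,0.1,0],[0,0,0,0,0,0]]'; python3 chk.py 2.2 9.5
```

```text
clock: 14.03
tool_pos: [0.6129, -0.0335, 0.1011]
eef_rot: [-0.352, 0.693, -0.363, 0.514]
contact_force: [-6.4, -2.7, 21.4]
opening: 0.133
t 14.03 q7 -0.848 q [-0.01  1.04  0.46  1.53 -0.94  1.18 -0.85] open_mm 11.7
TCP off axis: D -2.2 Y 2.2  height 9.24 mm F N 19.1 D -9.8 Y 6.8 M about N -0.092
togo [ 1.1 -0.3  2.9] [-0.003 -0.004 -0.003]
clock: 14.28
tool_pos: [0.613, -0.0331, 0.1014]
eef_rot: [-0.314, 0.741, -0.396, 0.443]
contact_force: [-6.7, -2.1, 23.0]
opening: 0.13
t 14.28 q7 -1.036 q [-0.02  1.05  0.48  1.53 -0.95  1.2  -1.04] open_mm 11.5
TCP off axis: D -2.7 Y 1.9  height 9.28 mm F N 20.1 D -11.1 Y 7.0 M about N -0.162
togo [ 1.  -0.2  3.1] [-0.002 -0.003 -0.004]
```

```bash
python3 -m inch '[[1,0,0,0,0.07,0],[0,0,0,0,0,0]]'; python3 chk.py 2.27 9.5
python3 -m inch '[[0,0,0,0,0.07,0],[0,0,0,0,0,0]]'; python3 chk.py 2.34 9.5
python3 -m inch '[[0,0,0,0,0.06,0],[0,0,0,0,0,0]]'; python3 chk.py 2.40 9.5
```

```text
clock: 14.45
tool_pos: [0.6131, -0.033, 0.1014]
eef_rot: [-0.299, 0.755, -0.406, 0.418]
contact_force: [-6.8, -1.1, 24.5]
opening: 0.131
t 14.45 q7 -1.1 q [-0.02  1.05  0.49  1.53 -0.96  1.2  -1.1 ] open_mm 11.6
TCP off axis: D -2.8 Y 1.9  height 9.26 mm F N 20.9 D -12.7 Y 6.9 M about N -0.052
togo [ 0.9 -0.2  3.2] [-0.002 -0.001 -0.006]
clock: 14.62
tool_pos: [0.6131, -0.0329, 0.1015]
eef_rot: [-0.285, 0.77, -0.416, 0.391]
contact_force: [-5.5, -1.0, 23.8]
opening: 0.135
t 14.62 q7 -1.167 q [-0.02  1.05  0.49  1.53 -0.96  1.2  -1.17] open_mm 11.9
TCP off axis: D -2.9 Y 1.8  height 9.25 mm F N 20.4 D -12.2 Y 5.6 M about N 0.008
togo [ 0.8 -0.2  3.3] [-0.001 -0.001 -0.007]
clock: 14.78
tool_pos: [0.6132, -0.0327, 0.1015]
eef_rot: [-0.272, 0.781, -0.425, 0.368]
contact_force: [-6.0, -0.5, 24.3]
opening: 0.135
t 14.78 q7 -1.225 q [-0.02  1.05  0.5   1.53 -0.96  1.21 -1.22] open_mm 11.9
TCP off axis: D -3.0 Y 1.7  height 9.26 mm F N 20.6 D -13.0 Y 5.9 M about N -0.064
togo [ 0.8 -0.2  3.4] [-0.001 -0.    -0.007]
```

```bash
python3 -m inch '[[1,0,0.6,0,0.06,0],[0,0,0,0,0,0]]'; python3 chk.py 2.46 9.5
python3 -m inch '[[0,0,0,0,0.06,0],[0,0,0,0,0,0]]'; python3 chk.py 2.52 9.5
python3 -m inch '[[0,0,0,0,0.06,0],[0,0,0,0,0,0]]'; python3 chk.py 2.58 9.5
```

```text
clock: 14.95
tool_pos: [0.6133, -0.0327, 0.1015]
eef_rot: [-0.259, 0.792, -0.432, 0.345]
contact_force: [-6.2, 0.7, 25.9]
opening: 0.135
t 14.95 q7 -1.281 q [-0.02  1.05  0.5   1.53 -0.97  1.21 -1.28] open_mm 11.9
TCP off axis: D -3.0 Y 1.6  height 9.27 mm F N 21.4 D -14.8 Y 5.9 M about N 0.034
togo [ 0.7 -0.2  3.3] [ 0.001  0.001 -0.009]
clock: 15.12
tool_pos: [0.6134, -0.0327, 0.1015]
eef_rot: [-0.247, 0.802, -0.439, 0.322]
contact_force: [-5.9, -0.0, 25.8]
opening: 0.129
t 15.12 q7 -1.339 q [-0.02  1.05  0.5   1.53 -0.97  1.21 -1.34] open_mm 11.3
TCP off axis: D -3.0 Y 1.4  height 9.24 mm F N 21.7 D -14.1 Y 5.7 M about N 0.301
togo [ 0.6 -0.3  3.3] [ 0.001  0.002 -0.008]
clock: 15.28
tool_pos: [0.6135, -0.0326, 0.1016]
eef_rot: [-0.234, 0.811, -0.446, 0.298]
contact_force: [-5.5, -0.0, 26.2]
opening: 0.133
t 15.28 q7 -1.397 q [-0.03  1.05  0.51  1.53 -0.97  1.21 -1.4 ] open_mm 11.7
TCP off axis: D -3.1 Y 1.3  height 9.22 mm F N 22.0 D -14.2 Y 5.3 M about N 0.578
togo [ 0.5 -0.3  3.4] [ 0.002  0.003 -0.008]
```

The moment has risen to 0.58 N·m at 2.5 rad: that's the stop. I'll take the wind-up off and let go.

```bash
python3 -m inch '[[0,0,0,0,-0.05,0],[0,0,0,0,0,0]]'; python3 chk.py 2.5 9.5
python3 -m inch '[[0,0,0,0,0,0],[0,0,0,0,0,0],[0,0,0,0,0,0],[0,0,0,0,0,0]]' 40; python3 chk.py 2.5 9.5
```

```text
clock: 15.45
tool_pos: [0.6134, -0.0326, 0.1015]
eef_rot: [-0.245, 0.803, -0.44, 0.319]
contact_force: [-5.7, 0.7, 24.9]
opening: 0.132
t 15.45 q7 -1.349 q [-0.02  1.05  0.49  1.53 -0.96  1.21 -1.35] open_mm 11.7
TCP off axis: D -3.1 Y 1.4  height 9.24 mm F N 20.6 D -14.2 Y 5.4 M about N 0.329
togo [ 0.6 -0.3  3.3] [ 0.001 -0.024 -0.008]
clock: 15.78
tool_pos: [0.6136, -0.0356, 0.0966]
eef_rot: [-0.245, 0.801, -0.444, 0.316]
contact_force: [-0.7, 0.1, -0.1]
opening: 0.413
t 15.78 q7 -1.352 q [-0.02  1.06  0.5   1.53 -0.96  1.2  -1.35] open_mm 36.4
TCP off axis: D 1.9 Y 2.0  height 6.46 mm F N -0.2 D -0.2 Y 0.6 M about N -0.058
togo [-2.8 -3.  -0.4] [-0.005 -0.03  -0.003]
```

Released; there's no contact force. Now I back out along the axis, then up and away.

```bash
python3 -m inch '[[-1,-10,0,0,0,0],[-1,-15,0,0,0,0],[0,-20,0,0,0,0],[0,-30,0,0,0,0],[0,-40,0,0,0,0],[0,-40,0,0,0,0],[0,-40,0,0,0,0],[0,0,0,0,0,0]]'; python3 chk.py 2.5 100
python3 - <<'E'
from plant import r
from geo import *
R=Ro.from_quat(r.get_state()["eef_rot"]);print("tool-frame of world up-left move",R.inv().apply([-100,0,150]))
import cv2,numpy as np
for n in("scene","top"):
    s=r.snapshot(n);np.savez(n+"5.npz",**s);b=(200,90,440,320) if n=="scene" else (220,110,420,260)
    cv2.imwrite(f"pics/{n}5.png",cv2.resize(s["img"][b[1]:b[3],b[0]:b[2],::-1],None,fx=2.6,fy=2.6))
E
```

```text
clock: 16.45
tool_pos: [0.6389, -0.1361, 0.2733]
eef_rot: [-0.243, 0.798, -0.45, 0.318]
contact_force: [-0.3, -0.9, 0.5]
opening: 0.454
t 16.45 q7 -1.522 q [ 0.1   0.92  0.59  1.21 -0.81  1.57 -1.52] open_mm 40.0
TCP off axis: D 3.3 Y 0.9  height 211.29 mm F N 0.8 D 0.5 Y 0.5 M about N -0.097
togo [ -2.3 111.2  -4.4] [-0.02  -0.03  -0.002]
tool-frame of world up-left move [  24.53646125 -120.90784483 -131.45058055]
```

View pics/scene5.png

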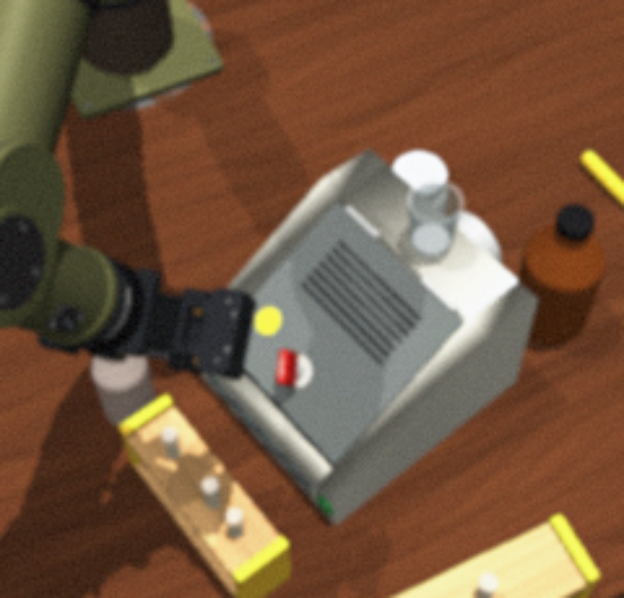

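View pics/top5.png

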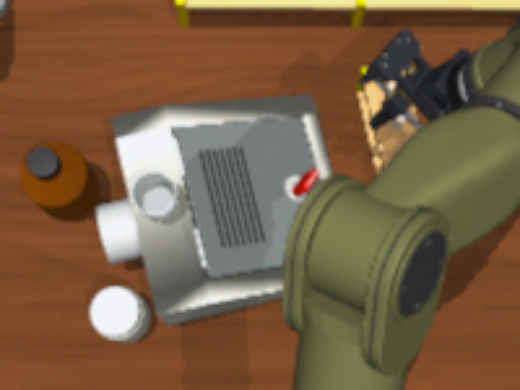

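```bash
cat > wing.py <<'E'
from h import *; from geo import *
import sys
s=dict(np.load(sys.argv[1]));p=cloud(s)
hsv=cv2.cvtColor(s["img"],cv2.COLOR_RGB2HSV)
r_=((hsv[...,0]<8)|(hsv[...,0]>172))&(hsv[...,1]>110);r_[:215]=0;r_[250:]=0;r_[:,:290]=0;r_[:,330:]=0
v,u=np.where(r_);G=H+.165*D
pp=p[v,u];hh=np.sort((pp[~np.isnan(pp[:,0])]-H)@N*1000);print("n",len(u),"height pct50,70,85,95",np.percentile(hh,[50,70,85,95]).round(1))
for h in(.02,.025,.03,.035):
    Q=np.array([onplane(s,a,b,H+h*N,N) for a,b in zip(u,v)]);x=(Q-G)@(-D);y=(Q-G)@Y
    ev,V=np.linalg.eigh(np.cov(x,y));a=V[:,1];print(h,"mean mm",(x.mean()*1000).round(1),(y.mean()*1000).round(1),"cw angle mod pi",np.arctan2(-a[1],a[0])%np.pi)
y=(hsv[...,0]>22)&(hsv[...,0]<35)&(hsv[...,1]>150);y[:190]=0;y[:, :285]=0;y[225:]=0;y[:,325:]=0
v,u=np.where(y);P=onplane(s,u.mean(),v.mean(),H,N);print("mark",(P-H)@D,(P-H)@Y)
E
python3 wing.py scene3.npz; python3 wing.py scene5.npz
```

```text
n 82 height pct50,70,85,95 [46.5 47.8 49.6 50.5]
0.02 mean mm -2.7 7.1 cw angle mod pi 0.12726809073631085
0.025 mean mm -1.6 4.9 cw angle mod pi 0.1272680907363104
0.03 mean mm -0.5 2.7 cw angle mod pi 0.12726809073630996
0.035 mean mm 0.5 0.4 cw angle mod pi 0.1272680907363113
mark 0.1494181601034117 0.06492313706308919
n 86 height pct50,70,85,95 [35.4 38.1 39.6 41.8]
0.02 mean mm -0.5 2.4 cw angle mod pi 2.405633443075869
0.025 mean mm 0.6 0.2 cw angle mod pi 2.4056334430758683
0.03 mean mm 1.7 -2.0 cw angle mod pi 2.4056334430758683
0.035 mean mm 2.7 -4.2 cw angle mod pi 2.405633443075869
mark 0.14962874878748472 0.0650752435563649
```

Wing angle is 2.41 rad, and its centre has gone 10.2 mm in, which matches the locked 0.010 m. I'll move the arm clear and check the neighbours.

```bash
python3 -m inch '[[5,-24,-26,0,0,0],[5,-24,-26,0,0,0],[5,-24,-26,0,0,0],[5,-24,-26,0,0,0],[5,-24,-26,0,0,0],[0,0,0,0,0,0],[0,0,0,0,0,0]]'
python3 - <<'E'
from plant import r
import cv2,numpy as np
print(r.get_state()["contact_force"])
s0=dict(np.load("scene0.npz"))
s=r.snapshot("scene");np.savez("scene6.npz",**s)
cv2.imwrite("pics/scene6.png",s["img"][:,:,::-1])
def comps(s):
    hsv=cv2.cvtColor(s["img"],cv2.COLOR_RGB2HSV);o=[]
    for m in((hsv[...,0]>22)&(hsv[...,0]<35)&(hsv[...,1]>150),((hsv[...,0]<6)|(hsv[...,0]>174))&(hsv[...,1]>140)):
        k,l,st,ce=cv2.connectedComponentsWithStats(m.astype(np.uint8))
        o+=[(ce[i].round(1).tolist(),int(st[i,4])) for i in range(1,k) if st[i,4]>40]
    return o
print(comps(s0));print(comps(s))
d=np.abs(s["img"].astype(int)-s0["img"]).max(2);cv2.imwrite("pics/diff6.png",np.uint8(np.clip(d*3,0,255)))
E
python3 wing.py scene6.npz
```

```text
clock: 17.13
tool_pos: [0.5386, -0.1312, 0.4168]
eef_rot: [-0.245, 0.801, -0.444, 0.317]
contact_force: [0.6, -1.1, -0.9]
opening: 0.452
[ 0.61161917 -1.06584411 -0.93592911]
[([271.7, 14.9], 85), ([434.7, 158.8], 184), ([516.3, 196.8], 208), ([295.4, 202.2], 63), ([255.9, 249.1], 126), ([421.0, 300.6], 170), ([301.1, 308.9], 221), ([232.2, 388.6], 121), ([306.5, 214.4], 68), ([242.3, 220.5], 107)]
[([264.1, 10.2], 420), ([434.7, 158.7], 182), ([516.2, 196.8], 207), ([302.7, 213.0], 60), ([255.6, 249.3], 93), ([420.8, 300.3], 168), ([301.1, 308.4], 225), ([231.9, 388.3], 116), ([242.1, 220.6], 104), ([310.4, 231.1], 68)]
n 91 height pct50,70,85,95 [35.2 37.7 39.7 41.4]
0.02 mean mm -0.7 2.4 cw angle mod pi 2.3837346657431544
0.025 mean mm 0.3 0.2 cw angle mod pi 2.3837346657431544
0.03 mean mm 1.4 -2.0 cw angle mod pi 2.3837346657431544
0.035 mean mm 2.5 -4.2 cw angle mod pi 2.3837346657431544
mark 0.14962431354397593 0.06528670914335392
```

View pics/scene6.png

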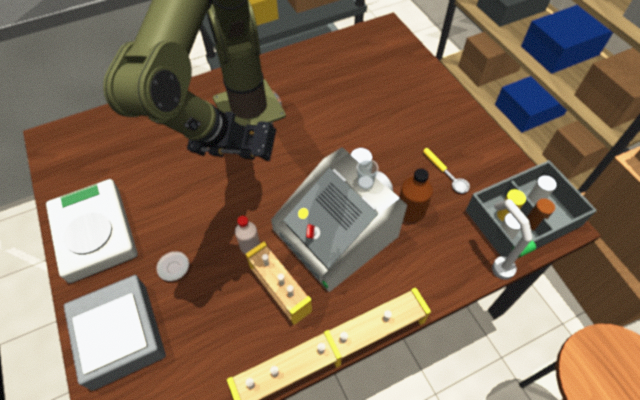

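View pics/diff6.png

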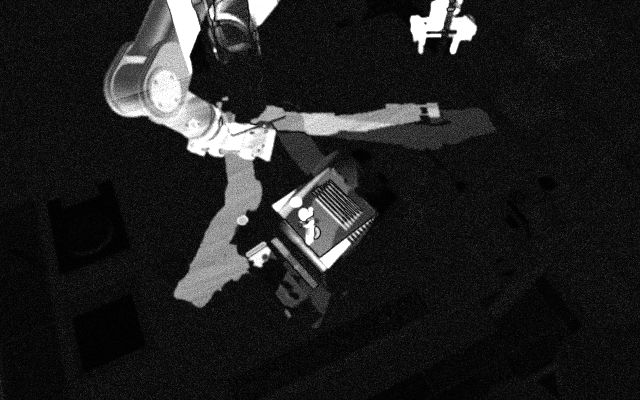

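The picture shows the hatch shut, the wing turned at (310,231) and the arm clear. The difference image shows only the arm, shadows and the hatch. The wash bottle cap and rack ends moved by at most 0.5 px, which is shadow or noise. Handing in.

```bash
python3 -c "
from plant import r
r.finish_job();print(r.get_state()['clock'])"
```

```text
the job is handed in; nothing more can be done
the job is handed in; nothing more can be done
```

The hatch is shut and locked with its wing stud, and I handed the job in at about 17 s of the 58 s allowed.

- **Shutting the hatch:** I pressed it down on the yellow mark until it met its stop at 14 N.
- **Finding the slot and pushing in:** I gripped the wing and turned it clockwise under light pressure. With the wing at about 0.8 rad, the force fell to the spring's own level, so the bar was in the slot. I then pushed 15 mm to the rigid stop. The drop in force was gradual, so I only confirmed the slot by pressing deeper.
- **Locking:** I turned the wing on until the moment rose sharply at about 2.5 rad, which is its stop, then let go and backed off.

**Last checks:**
- The hatch is shut: the mark sits at 149.6/65.3 mm in the hatch frame, against 150/65 when shut.
- The wing is at about 2.38–2.41 rad and about 10 mm in. That is the locked depth; part turned would be 13 mm.
- The coloured parts of the neighbouring things show no shift beyond about 0.5 px, and the difference image shows only the arm, shadows and the hatch.
- The arm is clear and touching nothing.

One thing disagreed: the sideways force on the wing grew to about 15 N during the turn, and my small corrections did not reduce it. It vanished when I let go.

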